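# Dose a brown on the pigment machine

## Task

Dose a brown on the pigment machine: press the yellow key, then the red, then the blue, one at a time, each fully down and let up again, and leave the white and green keys alone. Then swing the dose lever with the orange knob round to its stop, hold it there for about half a second, and let go so that it springs back to rest. Do not shift the cup under the spout or the brush jar, vase and palette nearby.

Things in the scene. Friction and masses are not known exactly. Their poses are not given: they have to be found in the camera images.
- machine: Grey and white pigment dosing machine, 250 mm wide, 380 mm tall, fixed. Origin on the table under the middle of the key row; x runs from its front (robot's side) to its back, y to the left seen from the front. Five keys in a row at y = -92, -46, 0, 46, 92 mm (colours in varying order) on a dark panel sloping 31 degrees, rising to the back; panel surface at z = 95 mm at x = 0.
- head_edge (a point): Middle of the lower front edge of the machine's white head, 205 mm above the table. The head (250 mm wide, 120 mm tall above this point) overhangs the upper end of the keys, so a gripper pointing straight down fouls it: come from the front, about square to the sloping panel.
- spout (a point): Tip of the steel spout on the machine's left side, 202 mm above the table; a 20 mm high drip tray, 120 x 110 mm, lies below it.
- yellow_key (a joint): yellow key, sprung: 0 = up, 0.008 (m) = fully down; takes about 2 N to start and 5.5 N to reach the bottom, and springs back up.
- yellow_face (a point): Centre of the yellow key's pressing face, 60 mm up the slope by 36 mm wide, standing 16 mm proud of the panel (10 mm gaps between keys). z of this frame points out of the face (press along -z), x up the slope, y to the machine's left.
- red_key (a joint): red key, sprung: 0 = up, 0.008 (m) = fully down; takes about 2 N to start and 5.5 N to reach the bottom, and springs back up.
- red_face (a point): Centre of the red key's pressing face, 60 mm up the slope by 36 mm wide, standing 16 mm proud of the panel (10 mm gaps between keys). z of this frame points out of the face (press along -z), x up the slope, y to the machine's left.
- blue_key (a joint): blue key, sprung: 0 = up, 0.008 (m) = fully down; takes about 2 N to start and 5.5 N to reach the bottom, and springs back up.
- blue_face (a point): Centre of the blue key's pressing face, 60 mm up the slope by 36 mm wide, standing 16 mm proud of the panel (10 mm gaps between keys). z of this frame points out of the face (press along -z), x up the slope, y to the machine's left.
- white_key (a joint): white key, sprung: 0 = up, 0.008 (m) = fully down; takes about 2 N to start and 5.5 N to reach the bottom, and springs back up.
- white_face (a point): Centre of the white key's pressing face, 60 mm up the slope by 36 mm wide, standing 16 mm proud of the panel (10 mm gaps between keys). z of this frame points out of the face (press along -z), x up the slope, y to the machine's left.
- green_key (a joint): green key, sprung: 0 = up, 0.008 (m) = fully down; takes about 2 N to start and 5.5 N to reach the bottom, and springs back up.
- green_face (a point): Centre of the green key's pressing face, 60 mm up the slope by 36 mm wide, standing 16 mm proud of the panel (10 mm gaps between keys). z of this frame points out of the face (press along -z), x up the slope, y to the machine's left.
- dose_lever (a joint): Sprung dose lever, swinging level about an upright pivot: 0 = rest (arm pointing to the machine's right), grows clockwise seen from above as the knob is brought round towards the robot, stop at 1.0 (rad). About 3 N at the knob to start, 7 N at the stop; springs back by itself.
- lever_grip (a point): Middle of the lever's upright orange knob, a cylinder 26 mm across and 50 mm tall, 110 mm from the pivot axis. The knob's top is 25 mm above this point, the steel arm (22 mm wide) lies 32 mm below it.
- lever_pivot (a point): Point on the lever's upright pivot axis, 70 mm above the table (fixed).
- mix_cup: White ceramic mixing cup, 72 mm across, 80 mm tall, standing on the 20 mm high drip tray under the spout. Origin at the centre of its underside.
- brush_jar: Terracotta jar with brushes, 108 mm across, 235 mm tall over the brushes. Origin at the centre of its underside.
- vase: Green glass vase, 92 mm across, 170 mm tall. Origin at the centre of its underside.
- palette: Wooden palette with dabs of dry paint lying flat, 150 x 210 x 8 mm. Origin at the centre of its underside.
Mind the look-alikes: they are no part of the job. There is more than one size of the mix_cup; the job needs the largest. Several things have the shape of the brush_jar; the one meant has the colours described above.

How it is judged:
By the outcome, as a careful person would: the job done as asked, in the order asked, and still so for the second after the job is handed in, with the robot touching nothing.
It also fails if it takes over 72 s, if anything falls off the work surface, if the arm or the gripper's body presses on something with over 40 N, if the wrist force passes 120 N, or if a joint passes its speed limit or range.

## Robot

A 6-joint arm with a two-finger parallel gripper is mounted at the origin on the work surface. World frame = base frame: x ahead of the robot, y to its left, z up, the work surface at z = 0. Lengths are in mm, angles in rad, forces in N, time in s.
With the tool pointing down it reaches from about 350 to 775 mm from the base axis. Payload 7.3 kg.
Tool frame: the origin (TCP) lies midway between the tips of the shut fingers; the grasp point (between the pads) lies 19 mm behind it; z points along the fingers, y is the line along which they close (so a half turn about z gives the same grasp; the last joint's range is limited). The gripper opens to 92 mm and grips with 3 to 60 N. Pads are 19 mm wide; open, the fingers measure 130 mm over their backs; the gripper's body (75 mm by 190 mm) begins 47 mm behind the grasp point.
Start: joints at [-1.286, 0.342, 1.524, -0, 1.275, -0.146], TCP at [219.263, -477.042, 226.741] pointing down, gripper open.
Joint ranges: [-2.53, 2.53], [-0.77, 2.02], [0.04, 2.7], [-1, 4.14], [0.28, 2.66], [-3.11, 3.11]. Speed limits (rad/s): [2.57, 2.57, 3.14, 3.14, 3.14, 3.14].

## Interface

Orientations are given as [roll, pitch, yaw] about the fixed x, y, z axes, in that order (R = Rz(yaw) Ry(pitch) Rx(roll)).
In Python, from plant import bot gives the robot as it stands.
- The arm moves only by the tool servo_tool, never from a script. Its argument "deltas" is a list of rows, each a list of 2 entries, a list of its own where there are three numbers: the shift along the tool's x, y, z in m, then the turn, a rotation vector about the tool's x, y, z in degrees. A call has 1 to 20 rows; each row shifts and turns the commanded pose from where the row before left it, along the tool's axes as they then stand; what a row does not reach is not made up. A row lasts 1/8 s, in which the tool goes at most 62.5 mm and 10.7 degrees, less where a joint would pass 70% of its speed; a pose out of reach is approached as far as the arm can. A call with a gripper value outside its range is refused whole. "fingers" is the opening, from 0 (shut) to 1 (fully open), set as the call begins (left out, the last holds). The fingers move at their own pace and stop on an object; the grip force is fixed at half the most. Time passes only in rows, so rows that do not move let the fingers close. It gives the time, the measured TCP pose, the force, the opening and the grip force at its end, in the units of the state.
- bot.get_obs(): the state, without advancing time (a new reading comes with each control period).
- bot.capture(name): name is "scene" or "top" or "wrist"; returns the picture (480x640x3 uint8, red, green, blue); there is no depth.
- bot.camera_model(name): a dict with "mtx" (3x3 intrinsics, pixels), "dist" ([k1, k2, p1, p2, k3] as OpenCV has them; the pictures are not rectified), "xyz" and "rotation" of the camera in the world. Camera axes: x right, y down, z forward; pixel columns grow to the right and rows downward; lengths in mm; the calibration is good to about 2 mm. A picture is of the moment at which its call begins: read the wrist's pose just before it. camera_model takes no time and is no camera call; for the wrist camera it gives the pose at the moment of the call.
- bot.close_job(): hands the job in; it is judged then, once.
The state is a dict: "time": time; "joint_positions": joint angles; "dq": joint speeds; "tau": joint torques, N m; "tool_pos": TCP position; "tcp_rot": TCP orientation; "contact_force": force on the tool from outside, world axes, zero at the start; "moment": the same for the moment, N m; "grip_width": finger opening in mm; "finger_force": force on a finger pad.
Only numpy, scipy, OpenCV 4.12 (cv2) and the standard library are available. Lean on these libraries where they do the work, as an engineer would, in place of code of your own. Each camera call takes 0.05 s, during which the arm holds its last target. There are 200 camera calls.

## Working session

There is one attempt and no reset: what is moved stays moved. The work goes in short steps, Python scripts to look and compute and a tool call to move; the robot and the scene stay as the last step left them, time stands still between calls to the robot, and variables do not carry over. Pictures are saved under pics/ and viewed, at most 10 in all, crops included, and the job is handed in when it is done.

Besides the shell and the picture viewer there is one more tool, called after "Call:" in YAML: its name, and indented under it one key for each argument. servo_tool: Moves the arm, as the interface text tells. Its arguments: {"type":"object","properties":{"deltas":{"type":"array"},"fingers":{"type":"number"}},"required":["deltas"]}

```bash
ls; mkdir -p pics; python3 - <<'E'
from plant import bot
import cv2
for n in("scene","top"):
    cv2.imwrite(f"pics/{n}0.png",bot.capture(n)[:,:,::-1])
    m=bot.camera_model(n);print(n,m)
print(bot.get_obs())
E
```

```text
pics
scene {'mtx': array([[488.49497515,   0.        , 316.00625222],
       [  0.        , 488.49497515, 241.13660936],
       [  0.        ,   0.        ,   1.        ]]), 'dist': array([-0.01697918,  0.        ,  0.        ,  0.        ,  0.        ]), 'xyz': array([ 248.47452814,  262.33125014, 1314.52466896]), 'rotation': array([-2.81311255,  0.00307667, -2.21476985])}
top {'mtx': array([[545.27379507,   0.        , 312.41725215],
       [  0.        , 545.27379507, 242.44839422],
       [  0.        ,   0.        ,   1.        ]]), 'dist': array([-0.05618913,  0.        ,  0.        ,  0.        ,  0.        ]), 'xyz': array([ 281.30127608,   23.52514169, 1532.70591429]), 'rotation': array([-2.94270679,  0.00736018, -1.58932256])}
{'time': 0.1, 'joint_positions': array([-1.28601934e+00,  3.42644878e-01,  1.52490354e+00, -2.38041307e-05,
        1.27542852e+00, -1.45996168e-01]), 'dq': array([-0.00028322, -0.00097127, -0.00345067,  0.00020085, -0.00020637,
       -0.00011443]), 'tau': array([ 2.00236376e-03, -4.32003558e+01, -2.44694799e+01,  7.20082107e-02,
        5.26959740e-02, -4.86080432e-05]), 'tool_pos': array([ 219.1377873 , -476.67642496,  226.12497692]), 'tcp_rot': array([-3.14021978e+00, -1.78862329e-04,  4.30779980e-01]), 'contact_force': array([-0.03948912, -0.06752105,  0.10662764]), 'moment': array([-0.02601067,  0.05172335, -0.01819248]), 'finger_force': 0.0, 'grip_width': 92.06556168653532}
```

View pics/scene0.png

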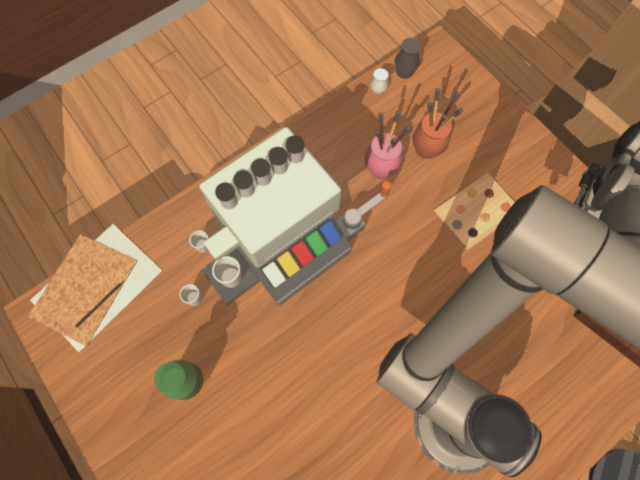

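View pics/top0.png

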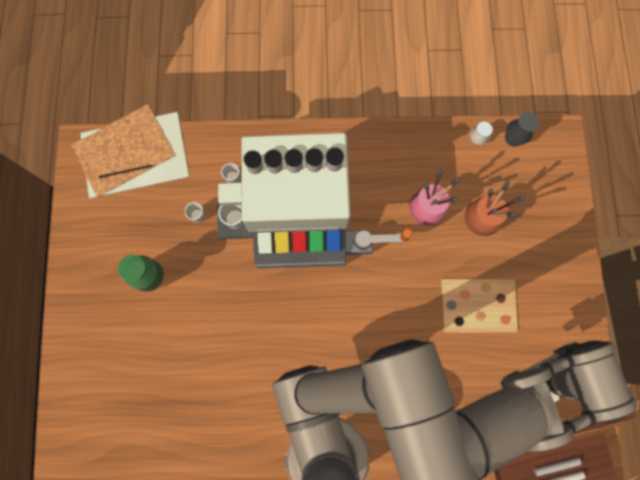

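The top view shows the keys left to right as white (264,242), yellow (282,242), red (299,241), green (316,241) and blue (333,240). The orange knob is at (407,235) and the pivot at about (363,239). There are two look-alike jars: pink (430,203), and terracotta (487,214), which matches the description. Of the three cups, the largest is the one under the spout at (231,215). The vase is at (140,272) and the palette at (480,305).

```bash
cat > h.py <<'E'
import numpy as np,cv2
from scipy.spatial.transform import Rotation as R
def Rm(v): return R.from_euler('xyz',v).as_matrix()
def ray(m,uv):
    p=cv2.undistortPoints(np.array([[uv]],float),m['mtx'],m['dist'])[0,0]
    return m['xyz'],Rm(m['rotation'])@np.array([p[0],p[1],1])
def plane(m,uv,z):
    c,d=ray(m,uv); return c+d*(z-c[2])/d[2]
def tri(ms,uvs):
    A=0;b=0
    for m,uv in zip(ms,uvs):
        c,d=ray(m,uv);d=d/np.linalg.norm(d);P=np.eye(3)-np.outer(d,d);A=A+P;b=b+P@c
    return np.linalg.solve(A,b)
def project(m,p):
    Rw=Rm(m['rotation']).T
    return cv2.projectPoints(np.array([p],float),cv2.Rodrigues(Rw)[0],-Rw@m['xyz'],m['mtx'],m['dist'])[0][0,0]
E
python3 - <<'E'
from h import *
from plant import bot
C={'yellow':(18,34),'red':(0,6),'green':(50,75),'blue':(105,130),'orange':(6,16)}
roi={'scene':(250,170,150,130),'top':(245,222,180,50)}
P={}
for n in('scene','top'):
    im=cv2.imread(f'pics/{n}0.png');m=bot.camera_model(n);x,y,w,h=roi[n]
    c=im[y:y+h,x:x+w];hsv=cv2.cvtColor(c,cv2.COLOR_BGR2HSV)
    for k,(a,b) in C.items():
        M=cv2.inRange(hsv,(a,170,110),(b,255,255))
        if k=='orange': M[:, :int(w*.75)]=0
        if k!='orange': M[:, int(w*.75):]=0
        N,L,s,ce=cv2.connectedComponentsWithStats(M)
        if N<2: print(n,k,'none');continue
        i=1+np.argmax(s[1:,4]);uv=ce[i]+[x,y];P[n,k]=uv
        print(n,k,uv.round(1),s[i],plane(m,uv,108.7 if k!='orange' else 100).round(1))
ms=[bot.camera_model('scene'),bot.camera_model('top')]
for k in C:
    if ('scene',k) in P and ('top',k) in P: print(k,tri(ms,[P['scene',k],P['top',k]]).round(1))
a=cv2.resize(cv2.imread('pics/scene0.png')[170:300,185:400],None,fx=3.6,fy=3.6)[:300*2,:790]
b=cv2.resize(cv2.imread('pics/top0.png')[195:275,210:420],None,fx=3.7,fy=3.7)
cv2.imwrite('pics/c1.png',a[:580]);cv2.imwrite('pics/c2.png',b);print(a.shape,b.shape)
E
```

```text
scene yellow none
scene red [302.3 253.4] [ 43  72  20  23 249] [573.8  67.  108.7]
scene green none
scene blue none
scene orange [385.5 187.4] [131  11  10  14 104] [ 591.6 -227.7  100. ]
top yellow [281.6 241.9] [ 30  11  14  19 247] [571.7 110.7 108.7]
top red [298.6 241.4] [ 47  10  14  20 273] [572.   65.5 108.7]
top green none
top blue [333.  240.3] [ 82   9  13  19 234] [573.1 -26.4 108.7]
top orange [406.6 233.7] [157   6  11  13 109] [ 589.1 -225.1  100. ]
red [573.9  66.  104.6]
orange [ 587.2 -222.7  112.8]
(468, 774, 3) (296, 777, 3)
```

View pics/c1.png

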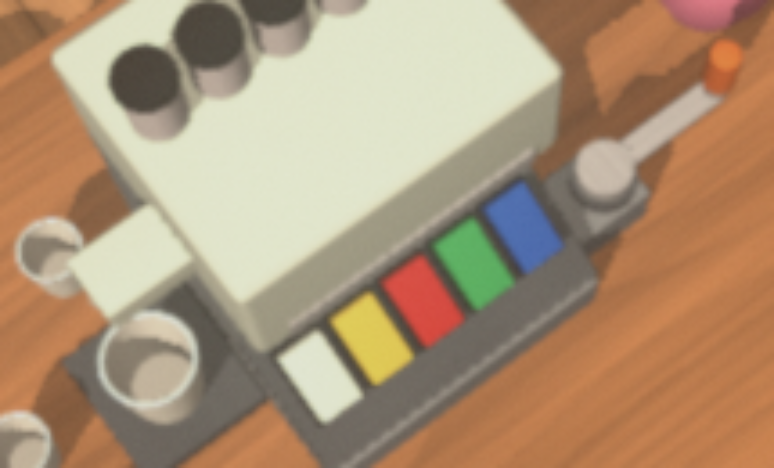

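View pics/c2.png

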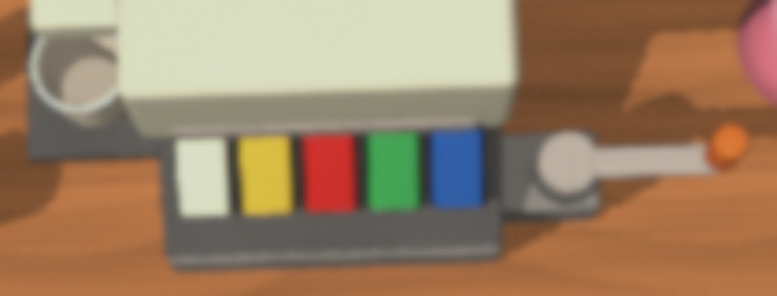

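```bash
python3 - <<'E'
from h import *
from plant import bot
ms=[bot.camera_model('scene'),bot.camera_model('top')]
def cs(p):return [185+p[0]/3.6,170+p[1]/3.6]
def ct(p):return [210+p[0]/3.7,195+p[1]/3.7]
L={'pivotcap':((605,168),(567,160)),'knobtop':((727,56),(731,141)),'yellow':((372,338),(265,176)),'red':((423,301),(330,173)),'blue':((524,227),(457,169)),
'head_corner_l':((262,350),(140,137)),'head_low_r':((553,140),(512,117)),'panelfrontL':((340,466),(174,266)),'panelfrontR':((595,290),(498,258))}
for k,(a,b) in L.items():
    t=tri(ms,[cs(a),ct(b)]);print(k,t.round(1),[ (project(m,t)-u).round(1) for m,u in zip(ms,[cs(a),ct(b)])])
for k,a,b in [('pinkjar',(385,157),(430,205)),('brush1',(380,124),(433,180)),('brush2',(409,128),(456,181)),('brush3',(391,115),(0,0))]:
    if b[0]: print(k,tri(ms,[a,b]).round(0),plane(ms[1],b,100).round(0))
for z in(0,50,100,110): print(z,plane(ms[1],(411,205),z).round(0),plane(ms[1],(428,221),z).round(0))
E
```

```text
pivotcap [ 583.  -109.7   80.1] [array([-0., -0.]), array([0., 0.])]
knobtop [ 584.7 -222.5  129.6] [array([0.1, 0.1]), array([-0. , -0.1])]
yellow [572.  111.5 105.6] [array([0.5, 0.4]), array([-0.2, -0.6])]
red [574.7  64.7  97.5] [array([0.4, 0.3]), array([-0.2, -0.5])]
blue [575.  -27.5 101.4] [array([0.4, 0.3]), array([-0.2, -0.5])]
head_corner_l [576.2 187.5 223.7] [array([0.6, 0.4]), array([-0.3, -0.6])]
head_low_r [593.6 -63.7 180.3] [array([0.1, 0.1]), array([-0. , -0.1])]
panelfrontL [514.4 181.2  75.9] [array([1.2, 0.9]), array([-0.5, -1.3])]
panelfrontR [522.8 -59.7  18.7] [array([0.5, 0.4]), array([-0.2, -0.6])]
pinkjar [ 676. -300.   68.] [ 668. -293.  100.]
brush1 [ 696. -274.  238.] [ 739. -306.  100.]
brush2 [ 680. -344.  202.] [ 735. -369.  100.]
0 [ 696. -260.    0.] [ 647. -306.    0.]
50 [ 682. -251.   50.] [ 635. -296.   50.]
100 [ 669. -241.  100.] [ 623. -285.  100.]
110 [ 666. -239.  110.] [ 621. -283.  110.]
```

Call:
servo_tool:
  deltas:
    - [[0.022,-0.011,-0.004],[0,0,0]]
    - [[0.043,-0.022,-0.004],[0,0,0]]
    - [[0.043,-0.022,-0.004],[0,0,0]]
    - [[0.043,-0.022,-0.004],[0,0,0]]
    - [[0.043,-0.022,-0.004],[0,0,0]]
    - [[0.043,-0.022,-0.004],[0,0,0]]
    - [[0.022,-0.011,0],[0,0,0]]
    - [[0.0245,-0.038,0.0025],[0,0,0]]
    - [[0.0245,-0.038,0.0025],[0,0,0]]
    - [[0.0245,-0.038,0.0025],[0,0,0]]
    - [[0.0245,-0.038,0.0025],[0,0,0]]
    - [[0.0245,-0.038,0.0025],[0,0,0]]
    - [[0.0245,-0.038,0.0025],[0,0,0]]
    - [[0.0245,-0.038,0.0025],[0,0,0]]
    - [[0.0245,-0.038,0.0025],[0,0,0]]
    - [[0,0,0],[0,0,0]]
    - [[0,0,0],[0,0,0]]
  fingers: 0

```text
time: 2.22
tool_pos: [450.3, 108.8, 230.4]
tcp_rot: [3.141, 0.001, 0.431]
contact_force: [0.5, -0.4, -1.2]
grip_width: 0.3
finger_force: 0.0
```

```bash
cat >> h.py <<'E'
def go(p,Rt):
    from plant import bot
    o=bot.get_obs();R0=Rm(o['tcp_rot'])
    d=R0.T@(np.array(p)-o['tool_pos']); rv=R.from_matrix(R0.T@Rt).as_rotvec(degrees=True)
    print('t',o['time'],'pos',o['tool_pos'].round(1),'rpy',o['tcp_rot'].round(4),'q',o['joint_positions'].round(2),'F',o['contact_force'].round(1))
    print('shift in tool axes now',d.round(1),'|',np.linalg.norm(d).round(0),' rotvec',rv.round(2),' shift in target axes',(Rt.T@(np.array(p)-o['tool_pos'])).round(1))
def tool(tilt,yaw): # pointing forward tilt deg from down, heading yaw rad
    return Rm([np.pi,0,yaw])@R.from_euler('y',tilt,degrees=True).as_matrix()
E
python3 - <<'E'
from h import *
Rt=tool(31,.01);print(Rt.round(3))
n=-Rt[:,2]
go(np.array([564,111.5,103.5])+60*n,Rt)
E
```

```text
[[ 0.857  0.01   0.515]
 [ 0.009 -1.     0.005]
 [ 0.515  0.    -0.857]]
t 2.225 pos [450.3 108.8 230.4] rpy [3.1414e+00 1.0000e-03 4.3150e-01] q [ 0.07  0.23  1.68 -0.    1.24  1.21] F [ 0.5 -0.4 -1.2]
shift in tool axes now [76.2 32.4 75.4] | 112.0  rotvec [-6.51 30.59 23.56]  shift in target axes [ 32.1  -1.6 107.3]
```

Call:
servo_tool:
  deltas:
    - [[0,0,0],[-1.3,6.12,4.71]]
    - [[0,0,0],[-1.3,6.12,4.71]]
    - [[0,0,0],[-1.3,6.12,4.71]]
    - [[0,0,0],[-1.3,6.12,4.71]]
    - [[0,0,0],[-1.3,6.12,4.71]]
    - [[0.016,-0.001,0.025],[0,0,0]]
    - [[0.016,-0.001,0.025],[0,0,0]]
    - [[0,0,0],[0,0,0]]
    - [[0,0,0],[0,0,0]]

```text
time: 3.35
tool_pos: [503.2, 110.7, 204.3]
tcp_rot: [-3.141, -0.541, 0.008]
contact_force: [-0.4, -0.1, 0.1]
grip_width: 0.4
finger_force: 0.0
```

```bash
python3 - <<'E'
from h import *
from plant import bot
m=bot.camera_model('wrist');im=bot.capture('wrist');cv2.imwrite('pics/w1.png',im[:,:,::-1])
print(m)
Rt=tool(31,.01);n=-Rt[:,2];go(np.array([564,111.5,103.5])+60*n,Rt)
for k,y in(('y',111.5),('r',65.5),('b',-26.5)): print(k,project(m,[573,y,108.7]).round(0))
E
```

```text
{'mtx': array([[400.84375762,   0.        , 318.1354856 ],
       [  0.        , 400.84375762, 238.4825325 ],
       [  0.        ,   0.        ,   1.        ]]), 'dist': array([-0.08246606,  0.        ,  0.        ,  0.        ,  0.        ]), 'xyz': array([478.12397345, 110.68471019, 374.58569213]), 'rotation': array([-2.84829873e+00, -1.11055071e-04, -1.56220329e+00])}
t 3.4 pos [503.1 111.  204.6] rpy [-3.1411 -0.5418  0.0083] q [ 0.1   0.11  2.04 -0.1   0.45  1.74] F [-0.9 -0.1 -0.1]
shift in tool axes now [ 0.1  0.1 58. ] | 58.0  rotvec [ 0.02 -0.04 -0.08]  shift in target axes [ 0.1  0.1 58. ]
y [318. 219.]
r [383. 219.]
b [511. 221.]
```

View pics/w1.png

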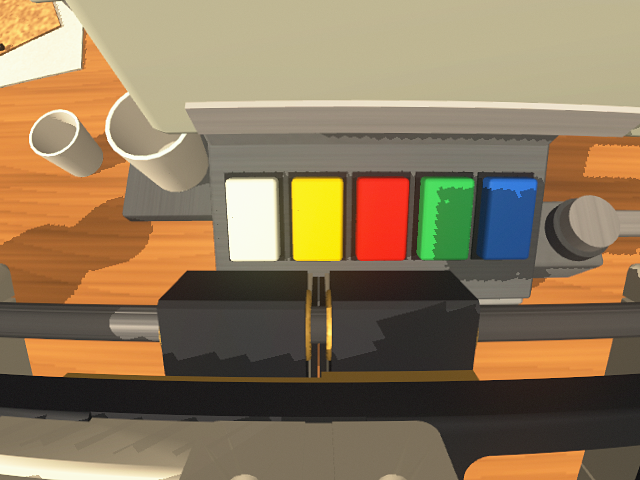

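```bash
python3 - <<'E'
from h import *
from plant import bot
m=bot.camera_model('wrist');o=bot.get_obs();R0=Rm(o['tcp_rot'])
print('cam in tool',R0.T@(m['xyz']-o['tool_pos']))
for v in [(0,0,0),(0,19,0),(0,-19,0),(9.5,19,0),(9.5,-19,0),(9.5,0,0),(9.5,19,-40),(-9.5,19,-40),(9.5,19,-66)]: print(v,project(m,o['tool_pos']+R0@np.array(v)).round(0))
E
```

```text
cam in tool [  66.28338926   -0.20425277 -158.84253728]
(0, 0, 0) [318. 298.]
(0, 19, 0) [363. 298.]
(0, -19, 0) [274. 298.]
(9.5, 19, 0) [364. 277.]
(9.5, -19, 0) [273. 277.]
(9.5, 0, 0) [318. 277.]
(9.5, 19, -40) [377. 318.]
(-9.5, 19, -40) [375. 370.]
(9.5, 19, -66) [391. 362.]
```

Call:
servo_tool:
  deltas:
    - [[0,0,0],[0,0,0]]
    - [[0,0,0],[0,0,0]]
    - [[0,0,0],[0,0,0]]
    - [[0,0,0],[0,0,0]]
  fingers: 0.4

```text
time: 3.9
tool_pos: [503.8, 111.7, 204.4]
tcp_rot: [-3.141, -0.542, 0.009]
contact_force: [0.2, -0.3, -0.2]
grip_width: 34.2
finger_force: 0.0
```

```bash
python3 - <<'E'
from h import *
from plant import bot
cv2.imwrite('pics/w2.png',bot.capture('wrist')[:,:,::-1])
s=bot.capture('scene')[:,:,::-1];m=bot.camera_model('scene');u=project(m,bot.get_obs()['tool_pos']).astype(int);print(u,bot.get_obs()['grip_width'])
cv2.imwrite('pics/s2.png',cv2.resize(s[u[1]-75:u[1]+75,u[0]-100:u[0]+100],None,fx=3.5,fy=3.5))
E
```

```text
[303 274] 36.30541127987004
```

View pics/w2.png

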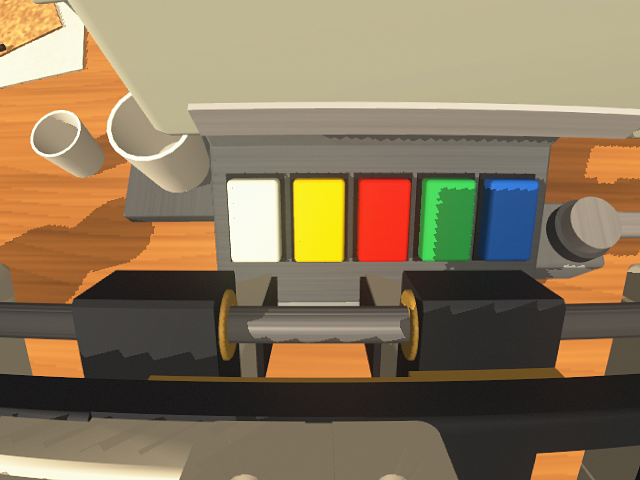

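View pics/s2.png

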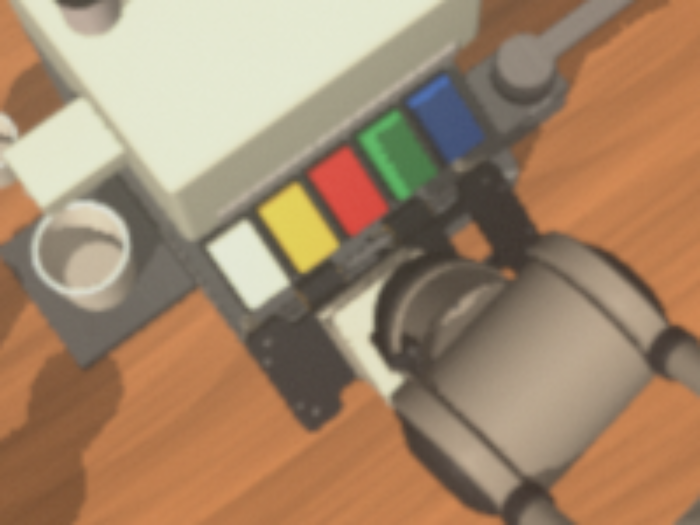

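Call:
servo_tool:
  deltas:
    - [[0,0,0],[0,0,0]]
    - [[0,0,0],[0,0,0]]
    - [[0,0,0.025],[0,0,0]]
    - [[0,0,0.03],[0,0,0]]
    - [[0,0,0.03],[0,0,0]]
    - [[0,0,0.018],[0,0,0]]
    - [[0,0,0],[0,0,0]]
    - [[0,0,0],[0,0,0]]
  fingers: 0

```text
time: 5.0
tool_pos: [560.1, 114.4, 127.9]
tcp_rot: [3.138, -0.525, 0.009]
contact_force: [-0.1, 0.6, 0.6]
grip_width: 0.9
finger_force: 0.0
```

Call:
servo_tool:
  deltas:
    - [[0,0,0.005],[0,0,0]]
    - [[0,0,0.005],[0,0,0]]
    - [[0,0,0.004],[0,0,0]]
    - [[0,0,0.004],[0,0,0]]
    - [[0,0,0],[0,0,0]]

```text
time: 5.62
tool_pos: [571.1, 115.4, 116.9]
tcp_rot: [3.136, -0.514, 0.009]
contact_force: [0.4, -0.2, 0.5]
grip_width: 0.5
finger_force: 0.0
```

```bash
python3 - <<'E'
from h import *
Rt=tool(31,.01);go(np.array([564,111.5,103.5]),Rt)
E
```

```text
t 5.625 pos [571.1 115.4 116.9] rpy [ 3.1359 -0.5144  0.0091] q [ 0.09  0.38  1.97 -0.17  0.28  1.81] F [ 0.4 -0.2  0.5]
shift in tool axes now [-12.7   3.8   8.2] | 16.0  rotvec [ 0.35  1.53 -0.04]  shift in target axes [-13.    3.8   7.8]
```

Call:
servo_tool:
  deltas:
    - [[0,0,-0.02],[0,-2,0]]
    - [[0,0,-0.01],[0,-2,0]]
    - [[-0.01,0,0],[0,0,0]]
    - [[0,0,0],[0,0,0]]

```text
time: 6.12
tool_pos: [545.9, 115.3, 137.8]
tcp_rot: [3.136, -0.443, 0.009]
contact_force: [-0.0, -0.1, 0.4]
grip_width: 0.4
finger_force: 0.0
```

```bash
python3 - <<'E'
from h import *
Rt=tool(25,.01);n=np.array([-.515,0,.857]);go(np.array([564,111.5,103.5])+25*n,Rt)
E
```

```text
t 6.125 pos [545.9 115.3 137.8] rpy [ 3.1359 -0.4429  0.0089] q [ 0.1   0.32  1.95 -0.1   0.44  1.74] F [-0.  -0.1  0.4]
shift in tool axes now [-0.9  3.7 13.9] | 14.0  rotvec [ 0.35 -0.37 -0.06]  shift in target axes [-0.8  3.8 13.9]
```

Call:
servo_tool:
  deltas:
    - [[-0.001,0.004,0.014],[0.35,0,0]]
    - [[0.001,0,0.01],[0,0,0]]
    - [[0.001,0,0.01],[0,0,0]]
    - [[0,0,0],[0,0,0]]

```text
time: 6.62
tool_pos: [563.1, 111.3, 107.6]
tcp_rot: [-3.141, -0.443, 0.009]
contact_force: [-0.5, 0.8, -0.1]
grip_width: 0.3
finger_force: 0.0
```

```bash
python3 - <<'E'
from h import *
Rt=tool(25,.01);go(np.array([564,111.5,103.5]),Rt)
E
```

```text
t 6.625 pos [563.1 111.3 107.6] rpy [-3.1411 -0.4432  0.0085] q [ 0.08  0.39  1.95 -0.08  0.37  1.71] F [-0.5  0.8 -0.1]
shift in tool axes now [-0.9 -0.2  4.1] | 4.0  rotvec [ 0.01 -0.39 -0.08]  shift in target axes [-0.9 -0.2  4.1]
```

Good. Now press slowly.

Call:
servo_tool:
  deltas:
    - [[0,0,0.004],[0,0,0]]
    - [[0,0,0.004],[0,0,0]]
    - [[0,0,0.003],[0,0,0]]
    - [[0,0,0],[0,0,0]]

```text
time: 7.12
tool_pos: [568.4, 111.5, 99.5]
tcp_rot: [-3.141, -0.447, 0.009]
contact_force: [-1.3, -0.6, 4.2]
grip_width: 0.7
finger_force: 2.5
```

Call:
servo_tool:
  deltas:
    - [[0,0,0.003],[0,0,0]]
    - [[0,0,0.002],[0,0,0]]
    - [[0,0,0],[0,0,0]]

```text
time: 7.5
tool_pos: [569.4, 111.6, 98.2]
tcp_rot: [-3.141, -0.448, 0.009]
contact_force: [-26.7, -4.0, 40.9]
grip_width: 0.4
finger_force: 24.2
```

Call:
servo_tool:
  deltas:
    - [[0,0,-0.016],[0,0,0]]
    - [[0,0,-0.02],[0,0,0]]
    - [[0,0.023,0],[0,0,0]]
    - [[0,0.023,0],[0,0,0]]
    - [[0,0,0],[0,0,0]]
    - [[0,0,0],[0,0,0]]

```text
time: 8.25
tool_pos: [554.7, 65.6, 126.7]
tcp_rot: [-3.141, -0.444, 0.008]
contact_force: [0.4, 0.5, -0.9]
grip_width: 0.8
finger_force: 0.0
```

```bash
python3 - <<'E'
from h import *
Rt=tool(25.4,.01);go(np.array([563.5,65.5,107.6]),Rt)
E
```

```text
t 8.25 pos [554.7  65.6 126.7] rpy [-3.1407 -0.4444  0.0083] q [-0.03  0.33  1.97  0.04  0.4   1.5 ] F [ 0.4  0.5 -0.9]
shift in tool axes now [-0.2  0.2 21. ] | 21.0  rotvec [-0.01 -0.06 -0.09]  shift in target axes [-0.2  0.2 21. ]
```

Call:
servo_tool:
  deltas:
    - [[0,0,0.011],[0,0,0]]
    - [[0,0,0.01],[0,0,0]]
    - [[0,0,0.004],[0,0,0]]
    - [[0,0,0.004],[0,0,0]]
    - [[0,0,0.003],[0,0,0]]
    - [[0,0,0.001],[0,0,0]]
    - [[0,0,0],[0,0,0]]

```text
time: 9.12
tool_pos: [568.8, 65.9, 98.4]
tcp_rot: [-3.141, -0.446, 0.009]
contact_force: [-10.7, 2.6, 15.1]
grip_width: 0.0
finger_force: 9.1
```

Call:
servo_tool:
  deltas:
    - [[0,0,0.001],[0,0,0]]
    - [[0,0,0],[0,0,0]]

```text
time: 9.38
tool_pos: [569.0, 65.9, 98.1]
tcp_rot: [-3.141, -0.446, 0.009]
contact_force: [-15.3, 1.8, 23.8]
grip_width: 0.2
finger_force: 14.2
```

Red is bottomed. I'll retract and move to blue (92 mm to the machine's right).

Call:
servo_tool:
  deltas:
    - [[0,0,-0.013],[0,0,0]]
    - [[0,0,-0.02],[0,0,0]]
    - [[0,0.03,0],[0,0,0]]
    - [[0,0.03,0],[0,0,0]]
    - [[0,0.032,0],[0,0,0]]
    - [[0,0,0],[0,0,0]]
    - [[0,0,0],[0,0,0]]

```text
time: 10.25
tool_pos: [555.9, -26.5, 125.8]
tcp_rot: [-3.141, -0.444, 0.008]
contact_force: [-0.8, 0.2, 0.6]
grip_width: 0.3
finger_force: 0.0
```

```bash
python3 - <<'E'
from h import *
Rt=tool(25.4,.01);go(np.array([564.5,-26.5,107.6]),Rt)
E
```

```text
t 10.25 pos [555.9 -26.5 125.8] rpy [-3.1406 -0.4444  0.008 ] q [-0.25  0.33  1.98  0.28  0.42  1.08] F [-0.8  0.2  0.6]
shift in tool axes now [-0.   0.1 20.1] | 20.0  rotvec [-0.01 -0.06 -0.1 ]  shift in target axes [ 0.   0.1 20.1]
```

Call:
servo_tool:
  deltas:
    - [[0,0,0.01],[0,0,0]]
    - [[0,0,0.01],[0,0,0]]
    - [[0,0,0.004],[0,0,0]]
    - [[0,0,0.004],[0,0,0]]
    - [[0,0,0.003],[0,0,0]]
    - [[0,0,0.001],[0,0,0]]
    - [[0,0,0],[0,0,0]]

```text
time: 11.12
tool_pos: [569.7, -26.1, 98.2]
tcp_rot: [-3.141, -0.446, 0.009]
contact_force: [-8.5, 3.8, 13.9]
grip_width: 0.4
finger_force: 8.5
```

Call:
servo_tool:
  deltas:
    - [[0,0,0.001],[0,0,0]]
    - [[0,0,0],[0,0,0]]

```text
time: 11.38
tool_pos: [569.9, -26.1, 97.9]
tcp_rot: [-3.141, -0.446, 0.009]
contact_force: [-14.8, 2.6, 23.6]
grip_width: 0.6
finger_force: 13.7
```

Call:
servo_tool:
  deltas:
    - [[0,0,-0.013],[0,0,0]]
    - [[0,0,-0.03],[0,0,0]]
    - [[0,0,-0.04],[0,0,0]]
    - [[0,0,-0.02],[0,0,0]]
    - [[0,0,0],[0,0,0]]

```text
time: 12.0
tool_pos: [526.4, -27.4, 190.6]
tcp_rot: [3.141, -0.448, 0.009]
contact_force: [0.1, -0.2, 0.1]
grip_width: 0.6
finger_force: 0.0
```

```bash
python3 - <<'E'
from h import *
from plant import bot
Rt=tool(22,-.35);K=np.array([585,-221.5,108]);T=K+19*Rt[:,2];n=-Rt[:,2];print(T)
go(T+90*n,Rt)
pv=np.array([584,-111.5,0]);M=R.from_rotvec([0,0,-.1]).as_matrix()
print('row',Rt.T@(M@(T-pv)-(T-pv)),R.from_matrix(Rt.T@M@Rt).as_rotvec(degrees=True))
# verify keys up, knob again by wrist-free top view
ms=[bot.camera_model('scene'),bot.camera_model('top')]
E
```

```text
[ 591.68600903 -223.94058381   90.38350676]
t 12.0 pos [526.4 -27.4 190.6] rpy [ 3.1411 -0.4482  0.0087] q [-0.27  0.17  1.97  0.22  0.58  1.13] F [ 0.1 -0.2  0.1]
shift in tool axes now [ 21.5 185.3  29.1] | 189.0  rotvec [-8.28 -3.65 18.8 ]  shift in target axes [ 81.8 162.3  51.2]
row [-9.74501901  4.05542869 -3.93724325] [-2.14633768e+00 -1.59293090e-15  5.31237217e+00]
```

Call:
servo_tool:
  deltas:
    - [[0,0.035,0],[0,0,0]]
    - [[0,0.05,0],[0,0,0]]
    - [[0,0.05,0],[0,0,0]]
    - [[0,0.05,0],[0,0,0]]
    - [[0.0,0,0],[-2.76,-1.2,6.27]]
    - [[0,0,0],[-2.76,-1.2,6.27]]
    - [[0,0,0],[-2.76,-1.2,6.27]]
    - [[0,0,0],[0,0,0]]
    - [[0,0,0],[0,0,0]]
  fingers: 1

```text
time: 13.12
tool_pos: [527.6, -211.8, 188.1]
tcp_rot: [-3.141, -0.38, -0.347]
contact_force: [-1.0, 0.4, -0.2]
grip_width: 86.2
finger_force: 0.0
```

```bash
python3 - <<'E'
from h import *
from plant import bot
Rt=tool(22,-.35);K=np.array([585,-221.5,108]);T=K+19*Rt[:,2];n=-Rt[:,2]
go(T+70*n,Rt)
m=bot.camera_model('wrist');cv2.imwrite('pics/w3.png',bot.capture('wrist')[:,:,::-1])
print('knob top predicted',project(m,[585,-221.5,127]),'pivot',project(m,[584,-111.5,80]))
E
```

```text
t 13.125 pos [ 527.6 -211.8  188.1] rpy [-3.1412 -0.3802 -0.3469] q [-0.56  0.27  1.81  0.13  0.69  1.27] F [-1.   0.4 -0.2]
shift in tool axes now [ 23.3 -10.4  44.6] | 51.0  rotvec [-0.09  0.21  0.16]  shift in target axes [ 23.1 -10.5  44.7]
knob top predicted [301.05467476 198.69156756] pivot [158.19522973 267.39156438]
```

View pics/w3.png

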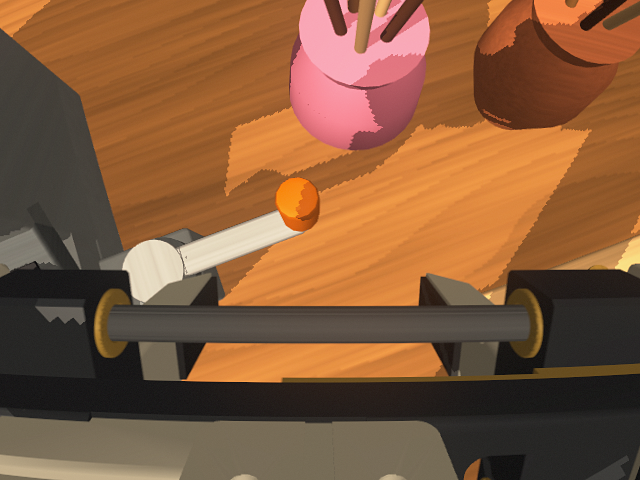

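Call:
servo_tool:
  deltas:
    - [[0.012,-0.006,0.022],[0,0,0]]
    - [[0.012,-0.006,0.022],[0,0,0]]
    - [[0,0,0.02],[0,0,0]]
    - [[0,0,0.02],[0,0,0]]
    - [[0,0,0.02],[0,0,0]]
    - [[0,0,0.01],[0,0,0]]
    - [[0,0,0],[0,0,0]]
    - [[0,0,0],[0,0,0]]

```text
time: 14.18
tool_pos: [592.7, -223.1, 92.8]
tcp_rot: [3.142, -0.382, -0.349]
contact_force: [-0.7, 0.4, 0.3]
grip_width: 91.4
finger_force: 0.0
```

```bash
python3 - <<'E'
from h import *
Rt=tool(22,-.35);K=np.array([586,-220,108]);go(K+19*Rt[:,2],Rt)
E
```

```text
t 14.175 pos [ 592.7 -223.1   92.8] rpy [ 3.1415 -0.3823 -0.3495] q [-0.51  0.51  1.75  0.12  0.51  1.31] F [-0.7  0.4  0.3]
shift in tool axes now [-1.1 -0.6  2.2] | 3.0  rotvec [-0.01  0.1   0.03]  shift in target axes [-1.1 -0.6  2.2]
```

Close on the knob.

Call:
servo_tool:
  deltas:
    - [[-0.001,-0.001,0.002],[0,0,0]]
    - [[0,0,0],[0,0,0]]
    - [[0,0,0],[0,0,0]]
    - [[0,0,0],[0,0,0]]
    - [[0,0,0],[0,0,0]]
    - [[0,0,0],[0,0,0]]
    - [[0,0,0],[0,0,0]]
  fingers: 0

```text
time: 15.05
tool_pos: [592.7, -221.9, 89.9]
tcp_rot: [-3.142, -0.381, -0.35]
contact_force: [-0.7, -2.2, -0.6]
grip_width: 26.2
finger_force: 2.4
```

```bash
python3 - <<'E'
from h import *
from plant import bot
o=bot.get_obs();print(o['grip_width'],o['finger_force'])
Rt=Rm(o['tcp_rot']);T=o['tool_pos'];go(T,Rt)
pv=np.array([585,-110,0]);M=R.from_rotvec([0,0,-.1]).as_matrix()
print('row',Rt.T@(M@(T-pv)-(T-pv)),R.from_matrix(Rt.T@M@Rt).as_rotvec(degrees=True))
E
```

```text
26.249205370121917 2.383258268237114
t 15.05 pos [ 592.7 -221.9   89.9] rpy [-3.1415 -0.3813 -0.3497] q [-0.51  0.51  1.76  0.12  0.5   1.31] F [-0.7 -2.2 -0.6]
shift in tool axes now [0. 0. 0.] | 0.0  rotvec [0. 0. 0.]  shift in target axes [0. 0. 0.]
row [-9.70557842  4.03689605 -3.89155391] [-2.13218176e+00  3.70895974e-04  5.31806960e+00]
```

Call:
servo_tool:
  deltas:
    - [[0,0,0],[0,0,0]]
    - [[0,0,0],[0,0,0]]
    - [[-0.0097,0.004,-0.0039],[-2.13,0,5.32]]
    - [[-0.0097,0.004,-0.0039],[-2.13,0,5.32]]
    - [[-0.0097,0.004,-0.0039],[-2.13,0,5.32]]
    - [[-0.0097,0.004,-0.0039],[-2.13,0,5.32]]
    - [[0,0,0],[0,0,0]]

```text
time: 15.92
tool_pos: [547.9, -217.3, 90.0]
tcp_rot: [3.14, -0.382, -0.75]
contact_force: [-2.5, -13.2, -3.3]
grip_width: 25.5
finger_force: 30.0
```

```bash
cat > l.py <<'E'
from h import *
from plant import bot
o=bot.get_obs();Rt=Rm(o['tcp_rot']);g=o['tool_pos']-19*Rt[:,2];v=g-np.array([585,-110,0])
print('lever',np.arctan2(-v[0],-v[1]),'r',np.hypot(v[0],v[1]),'z',g[2],'width',o['grip_width'],o['finger_force'],'F tool',(Rt.T@o['contact_force']).round(1),'Ftan',o['contact_force']@np.array([-v[1],v[0],0])/110,o['joint_positions'].round(2),o['tool_pos'],o['tcp_rot'])
E
python3 l.py
```

```text
lever 0.3912213701690587 r 110.85521626005459 z 107.63259692686051 width 25.539980394135565 30.007259845733643 F tool [ 5.4 11.4  5.8] Ftan 2.717838882006235 [-0.45  0.46  1.85 -0.25  0.48  2.08] [ 547.87908902 -217.3326061    89.99959661] [ 3.13952582 -0.3816412  -0.75016836]
```

```bash
python3 - <<'E'
from h import *
from plant import bot
o=bot.get_obs();pv=np.array([585,-110,0]);Rc=Rm(o['tcp_rot']);p=o['tool_pos'].copy()
g=p-19*Rc[:,2];z=g[2];a0=np.arctan2(-(g-pv)[0],-(g-pv)[1])
for i in range(1,8):
    a=a0+.1*i; Rn=R.from_rotvec([0,0,-.04]).as_matrix()@Rc
    gn=np.array([pv[0]-110*np.sin(a),pv[1]-110*np.cos(a),z]);pn=gn+19*Rn[:,2]
    print(round(a,2),(Rc.T@(pn-p)).round(1),R.from_matrix(Rc.T@Rn).as_rotvec(degrees=True).round(2));Rc,p=Rn,pn
E
```

```text
0.49 [-10.    2.8  -4. ] [-0.85 -0.    2.13]
0.59 [-9.9  3.  -4. ] [-0.85 -0.    2.13]
0.69 [-10.    2.4  -4. ] [-0.85 -0.    2.13]
0.79 [-10.1   1.7  -4.1] [-0.85 -0.    2.13]
0.89 [-10.2   1.   -4.1] [-0.85 -0.    2.13]
0.99 [-10.2   0.4  -4.1] [-0.85 -0.    2.13]
1.09 [-10.2  -0.3  -4.1] [-0.85 -0.    2.13]
```

Call:
servo_tool:
  deltas:
    - [[-0.01,0.0032,-0.004],[-0.85,0,2.13]]
    - [[-0.0099,0.003,-0.004],[-0.85,0,2.13]]
    - [[-0.01,0.0024,-0.004],[-0.85,0,2.13]]
    - [[-0.0101,0.0017,-0.0041],[-0.85,0,2.13]]
    - [[0,0,0],[0,0,0]]

```text
time: 16.55
tool_pos: [510.0, -193.5, 89.9]
tcp_rot: [3.139, -0.38, -0.911]
contact_force: [-4.5, -15.9, -1.9]
grip_width: 25.4
finger_force: 30.0
```

```bash
python3 l.py
```

```text
lever 0.7944022058283042 r 111.13383702112961 z 107.55774678513282 width 25.38407028602891 30.001800656318665 F tool [ 8.4 13.3  5.5] Ftan 8.298963345364497 [-0.39  0.42  1.93 -0.41  0.49  2.42] [ 509.99168376 -193.48266183   89.91647973] [ 3.13855928 -0.38046512 -0.91095101]
```

Call:
servo_tool:
  deltas:
    - [[-0.0102,0.0015,-0.0041],[-0.85,0,2.13]]
    - [[-0.0102,0.0009,-0.0041],[-0.85,0,2.13]]
    - [[0,0,0],[0,0,0]]

```text
time: 16.92
tool_pos: [495.1, -176.8, 89.9]
tcp_rot: [3.139, -0.381, -0.991]
contact_force: [-3.0, -13.0, -1.7]
grip_width: 25.3
finger_force: 30.0
```

```bash
python3 l.py
```

```text
lever 0.9946684561712261 r 111.72726091870675 z 107.53334232214945 width 25.302183172163137 30.003816783428192 F tool [7.9 9.6 5.1] Ftan 9.433889841485895 [-0.35  0.4   1.96 -0.47  0.51  2.59] [ 495.13243985 -176.79756067   89.89247479] [ 3.13892154 -0.38052433 -0.99084524]
```

Call:
servo_tool:
  deltas:
    - [[-0.0025,0,-0.001],[0,0,0]]
    - [[0,0,0],[0,0,0]]

```text
time: 17.18
tool_pos: [493.8, -174.9, 89.9]
tcp_rot: [3.139, -0.381, -0.991]
contact_force: [-3.5, -12.2, -3.4]
grip_width: 25.6
finger_force: 30.0
```

```bash
python3 l.py
```

```text
lever 1.0151810637821375 r 111.81206279567883 z 107.54104283533245 width 25.556200959079746 30.004130601882935 F tool [6.4 9.6 6.3] Ftan 8.661746498600325 [-0.35  0.4   1.97 -0.47  0.51  2.6 ] [ 493.83552758 -174.90810756   89.90113511] [ 3.13914416 -0.38066174 -0.991013  ]
```

Call:
servo_tool:
  deltas:
    - [[-0.0025,0,-0.001],[0,0,0]]
    - [[-0.0015,0,-0.0005],[0,0,0]]
    - [[0,0,0],[0,0,0]]

```text
time: 17.55
tool_pos: [492.6, -172.9, 90.0]
tcp_rot: [3.139, -0.383, -0.99]
contact_force: [1.9, -24.1, -9.8]
grip_width: 25.4
finger_force: 30.0
```

```bash
python3 l.py
```

```text
lever 1.0365128389528806 r 111.85737290591618 z 107.63308074772699 width 25.42803700219482 29.971279799938202 F tool [16.  11.6 17. ] Ftan 22.065902490726415 [-0.35  0.4   1.97 -0.48  0.51  2.61] [ 492.58664623 -172.92220814   90.00928462] [ 3.13921194 -0.38293805 -0.99043841]
```

Call:
servo_tool:
  deltas:
    - [[0,0,0],[0,0,0]]
    - [[0,0,0],[0,0,0]]
    - [[0,0,0],[0,0,0]]

```text
time: 17.92
tool_pos: [492.6, -172.9, 90.0]
tcp_rot: [3.139, -0.383, -0.991]
contact_force: [1.6, -24.4, -9.2]
grip_width: 25.5
finger_force: 30.0
```

Call:
servo_tool:
  deltas:
    - [[0,0,0],[0,0,0]]
    - [[0,0,0],[0,0,0]]
    - [[0,0,0],[0,0,0]]
    - [[0,0,0],[0,0,0]]
    - [[-0.01,0,-0.02],[0,0,0]]
    - [[-0.01,0,-0.03],[0,0,0]]
    - [[-0.01,0,-0.04],[0,0,0]]
    - [[0,0,-0.04],[0,0,0]]
    - [[0,0,0],[0,0,0]]
    - [[0,0,0],[0,0,0]]
  fingers: 1

```text
time: 19.18
tool_pos: [450.6, -106.1, 199.0]
tcp_rot: [-3.141, -0.381, -0.99]
contact_force: [-0.3, 0.6, -0.7]
grip_width: 91.8
finger_force: 0.0
```

```bash
python3 l.py;python3 - <<'E'
from h import *
from plant import bot
cv2.imwrite('pics/t4.png',bot.capture('top')[:,:,::-1])
E
```

```text
lever 1.6418780259093524 r 138.65217580515574 z 216.68382500995367 width 91.76528549248948 0.0 F tool [-0.9 -0.1  0.4] Ftan -0.6993786858639578 [-0.22  0.14  1.95 -0.37  0.8   2.57] [ 450.58349436 -106.05182124  199.04572605] [-3.1410726  -0.38092504 -0.98975591]
```

View pics/t4.png

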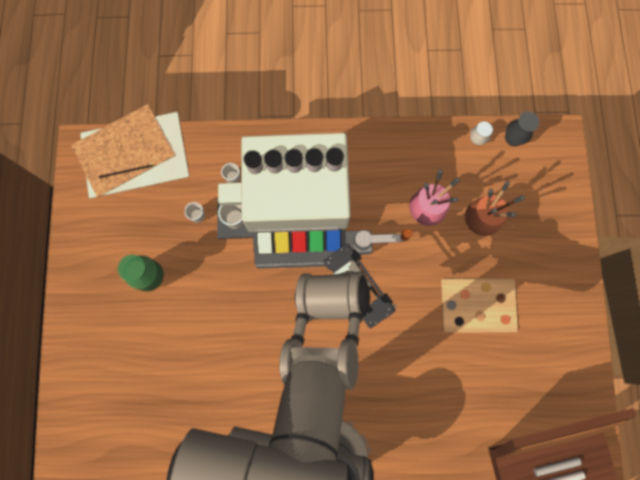

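The lever is back at rest with the knob at (407,235). The cup (231,215), jars, vase and palette sit at their starting pixels, all the keys are up, and the arm is touching nothing.

```bash
python3 -c "
from plant import bot
print(bot.close_job())"
```

```text
the job is handed in; nothing more can be done
None
```

I pressed yellow, red and blue in that order, each to the bottom and released, then held the dose lever at its stop for about half a second and let it spring back; nothing nearby moved, though the yellow press peaked at about 49 N at the fingertips, and the job is handed in with no verdict shown.

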